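Pack one tub from the nested stack into the sliding-cover case

TASK

Slide the cover of the plywood case fully back, lift only the top tub off the nested stack and stand it upright on the floor of the case, then slide the cover fully shut over it. Leave the other three tubs nested and standing where they are, without lifting them, and do not disturb the paint tin, the tape roll or the brush.

Things in the scene. Friction and masses are not known exactly. Their poses are not given: they have to be found in the camera images.
- tub_top: uppermost of four identical square white plastic tubs nested in one another, open top, 42 mm high, about 40 g. Upper 16 mm: a straight collar 60 x 60 mm outside, 52 inside, edges bevelled. Below: tapered body, 49 mm square under the collar to 37 at the foot, 2 mm wall, 3 mm floor. Origin: centre of its underside, here 48 mm above the counter; z up, x and y square to its sides
- tub_second: same tub, same origin and axes, under tub_top, underside 32 mm above the counter. Each collar rests loosely on the rim of the tub below (1.5 mm play), so each tub stands 16 mm above the one below: the stack shows four 16 mm collars, flush one above the other; top rim 90 mm above the counter, this one's rim 74 mm
- tub_third: same white plastic tub as tub_top, same origin and axes; nested under tub_second, underside 16 mm above the counter
- tub_bottom: same white plastic tub as tub_top, same origin and axes; lowest of the stack, standing on the counter
- case: plywood case fixed to the counter, outside 156 mm (its x) x 146 mm (its y) x 72 mm high (rails over the side walls), walls 8 mm. Inside 140 (x) x 130 (y) mm, floor 8 mm above the counter, 52 mm free height under the cover. Origin: centre of its underside; its x is the way the cover opens, roughly away from the robot
- case_in (a point): centre of the inner floor of the case (8 mm above the counter), axes as the case
- cover (a joint): flat wooden sliding cover, 6 mm thick, 148 x 136 mm, top face 67 mm above the counter; slides along the case's +x; value in m: 0 shut, 0.135 fully open (overhanging the far end; the inside is then open over 135 mm from the near wall). Starts shut or up to 0.02 open; about 1.5 N of friction; stays where it is left
- cover_handle (a point): top centre of the cover's grip, an upright wooden bar 14 mm thick (along case x), 60 mm long (along case y), 24 mm tall above the cover's top face, at the middle of the cover; top 91 mm above the counter; moves with the cover and lies above the case's centre when shut
- paint_tin: bystander: steel paint tin, 84 mm across, 100 mm high; origin under its centre
- tape_roll: bystander: paper-coloured roll of tape lying flat, 90 mm across, 40 mm high, origin under its centre
- paint_brush: bystander: paint brush 160 mm long lying along its x, origin under its middle

How it is judged:
By the outcome, as a careful person would: the job done as asked, in the order asked, and still so for the second after the job is handed in, with the robot touching nothing.
It also fails if it takes over 58 s, if anything falls off the work surface, if the arm or the gripper's body presses on something with over 40 N, if the wrist force passes 120 N, or if a joint passes its speed limit or range.

ROBOT

A 6-joint arm with a two-finger parallel gripper is mounted at the origin on the work surface. World frame = base frame: x ahead of the robot, y to its left, z up, the work surface at z = 0. Lengths are in m, angles in degrees, forces in N, time in s.
With the tool pointing down it reaches from about 0.375 to 0.9 m from the base axis. Payload 3.1 kg.
Tool frame: the origin (TCP) lies midway between the tips of the shut fingers; the grasp point (between the pads) lies 19 mm behind it; z points along the fingers, y is the line along which they close (so a half turn about z gives the same grasp; the last joint's range is limited). The gripper opens to 87 mm and grips with 3 to 60 N. Pads are 19 mm wide; open, the fingers measure 117 mm over their backs; the gripper's body (75 mm by 190 mm) begins 51 mm behind the grasp point.
Start: joints at [60.762, 30.224, 82.088, -0, 67.689, -10.227], TCP at [0.204, 0.591, 0.223] pointing down, gripper open.
Joint ranges: [-176.69, 176.69], [-43.24, 126.21], [12.49, 139.97], [-82, 262], [0, 151.66], [-163.58, 163.58]. Speed limits (degrees/s): [159.86, 159.86, 180, 180, 180, 180].

INTERFACE

Orientations are given as a 3x3 rotation matrix whose columns are the frame's x, y, z axes.
In Python, from rig import bot, optics, status gives the robot as it stands (bot), with the cameras (optics) and the readings (status).
- The arm moves only by the tool tcp_steps, called after "Emit:" as name(argument=value, ...) on one line, values as JSON. Schema: {"type":"object","properties":{"deltas":{"type":"array","items":{"type":"array","items":{"type":"number"},"minItems":7,"maxItems":7},"minItems":1,"maxItems":20},"only":{"type":"string"},"quiet":{"type":"boolean"},"lines":{"type":"string"}},"required":["deltas"],"additionalProperties":false}. deltas is a list of rows, 1 to 20 of them, each of 7 numbers: dx, dy, dz in parts of the range, where 1.0 means 1 m, then a rotation vector rx, ry, rz in a scale on which 1.0 is 360 degrees, then the opening from 0.0 (shut) to 1.0 (fully open); each row is the pose to reach, as a shift and turn from the pose commanded when the call began, along the tool's axes at that moment; what a row does not reach only later rows make up. A row lasts 1/10 s, in which the tool goes at most 0.05 m and 8.59 degrees, less where a joint would pass 70% of its speed; a pose out of reach is approached as far as the arm can. The fingers move at their own pace and stop on an object; the grip force is fixed at half the most. Time passes only in rows, so rows that do not move let the fingers close. The tool returns the time, the measured TCP pose, the force, the opening and the grip force at its end. only (a regular expression) keeps the lines of the reply that match it, lines (a string "A,B") keeps lines A to B, and quiet returns only ok. No shift or turn number may pass 1 either way. Input that does not fit is refused with a message, and nothing moves.
- status.read_state(): the state, without advancing time (a new reading comes with each control period).
- optics.capture(name): name is "scene" or "top"; returns a dict with "color" (480x640x3 uint8, red, green, blue), "K" (3x3 intrinsics, pixels), "view" (4x4, takes a point from world to camera coordinates). Camera axes: x right, y up, looking along -z (the intrinsics and any distortion apply to the point x, -y, -z); pixel columns grow to the right and rows downward; lengths in m; the calibration is good to about 2 mm. A picture is of the moment at which its call begins. There is no depth.
- bot.hand_in(): hands the job in; it is judged then, once.
The state is a dict: "time_s": time; "joint_positions": joint angles; "qvel": joint speeds; "tau": joint torques, N m; "position": TCP position; "tcp_rot": TCP orientation; "force": force on the tool from outside, world axes, zero at the start; "moment": the same for the moment, N m; "opening": opening from 0.0 (shut) to 1.0 (fully open); "grasp_force": force on a finger pad.
Only numpy, scipy, OpenCV 4.12 (cv2) and the standard library are available. Lean on these libraries where they do the work, as an engineer would, in place of code of your own. Each camera call takes 0.05 s, during which the arm holds its last target. There are 200 camera calls.

## Working session

There is one attempt and no reset: what is moved stays moved. The work goes in short steps, Python scripts to look and compute and a tool call to move; the robot and the scene stay as the last step left them, time stands still between calls to the robot, and variables do not carry over. Pictures are saved under pics/ and viewed, at most 10 in all, crops included, and the job is handed in when it is done.

```bash
ls; mkdir -p pics; python3 - <<'E'
from rig import bot, optics, status
import cv2,numpy as np
s=status.read_state();print(s['time_s'],s['position'],np.round(s['tcp_rot'],3).tolist(),s['opening'])
for n in("scene","top"):
    c=optics.capture(n);cv2.imwrite(f"pics/{n}0.png",c["color"][:,:,::-1]);print(n,c["K"].tolist(),np.round(c["view"],4).tolist(),[k for k in c])
E
```

```text
pics
rig.py
0.0 [0.20319927 0.59025652 0.22153022] [[-0.945, 0.326, -0.001], [0.326, 0.945, -0.002], [0.0, -0.002, -1.0]] 1.0007741367270895
scene [[565.4129998248893, 0.0, 328.2941618913593], [0.0, 565.4129998248893, 241.7101974687689], [0.0, 0.0, 1.0]] [[0.5965, 0.8025, 0.0148, -0.3361], [-0.505, 0.361, 0.784, 0.2012], [0.6238, -0.4751, 0.6206, -1.3257], [0.0, 0.0, 0.0, 1.0]] ['color', 'K', 'view']
top [[603.9388748589745, 0.0, 311.7401177884757], [0.0, 603.9388748589745, 235.85709631259311], [0.0, 0.0, 1.0]] [[-0.0109, -0.9999, -0.0083, 0.0219], [0.9992, -0.0112, 0.0389, -0.5036], [-0.039, -0.0078, 0.9992, -1.0264], [0.0, 0.0, 0.0, 1.0]] ['color', 'K', 'view']
```

View pics/scene0.png

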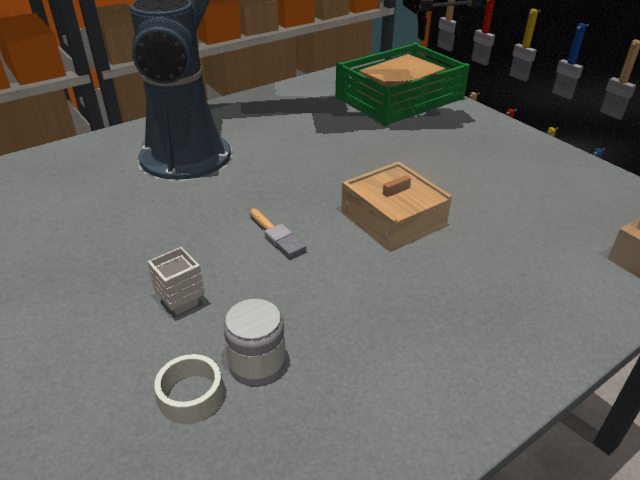

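View pics/top0.png

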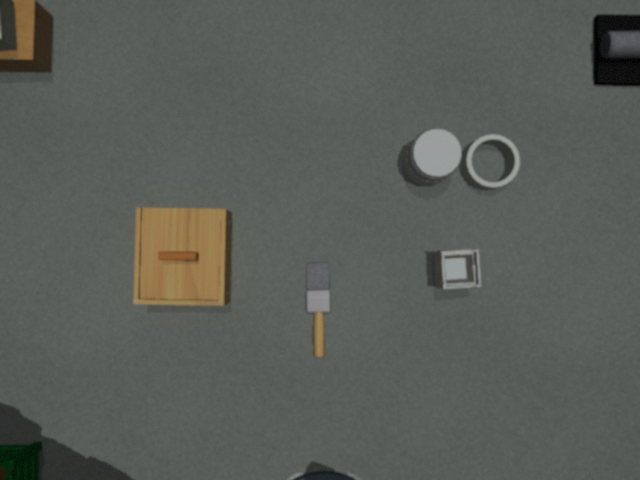

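The scene view shows the tub stack at about (175,285), the handle at (397,185) and the case at (397,205). In the top view the stack rim is at (460,269), the handle at (178,256) and the case at (180,256). The brush, tin and roll lie between or beyond them. Next I'll make zoomed crops to get the masks right.

```bash
python3 - <<'E'
import cv2,numpy as np
s=cv2.imread('pics/scene0.png');t=cv2.imread('pics/top0.png')
f=lambda im,x,y,w,h:cv2.resize(im[y:y+h,x:x+w],(400,300),interpolation=cv2.INTER_NEAREST)
a=np.vstack([np.hstack([f(s,136,240,80,80*3//4+10-10),f(s,332,156,128,96)]),np.hstack([f(t,420,239,80,60),f(t,116,200,136,112)])])
cv2.imwrite('pics/crop1.png',a)
for im,p in((s,(397,185)),(s,(380,205)),(s,(152,262)),(s,(175,264)),(t,(178,256)),(t,(178,280)),(t,(460,252)),(t,(443,270)),(t,(458,268)),(t,(500,268))):print(p,im[p[1],p[0]])
E
```

```text
(397, 185) [55 71 96]
(380, 205) [110 159 206]
(152, 262) [127 133 139]
(175, 264) [120 126 136]
(178, 256) [ 49  92 142]
(178, 280) [ 80 127 156]
(460, 252) [150 157 150]
(443, 270) [136 143 141]
(458, 268) [158 157 152]
(500, 268) [94 98 92]
```

View pics/crop1.png

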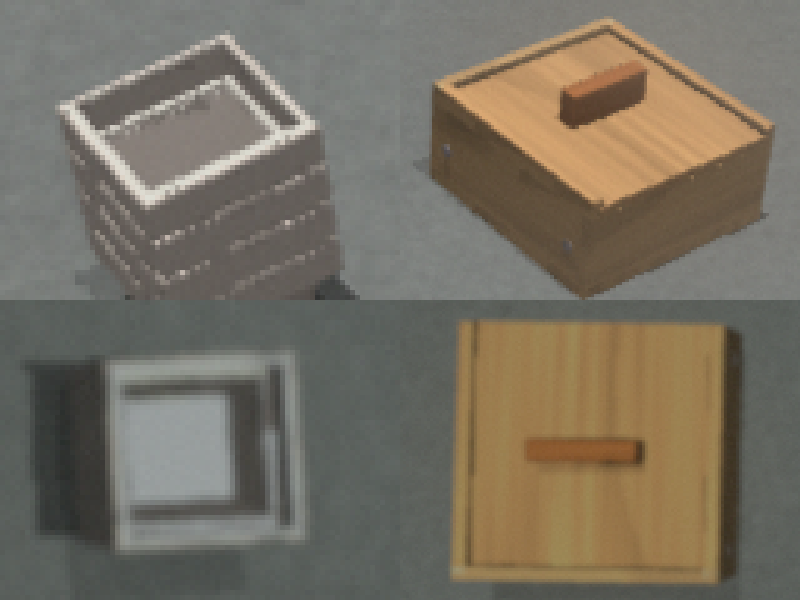

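```bash
cat > h.py <<'E'
import cv2,numpy as np
from rig import bot, optics, status
def ray(c,p):
    V=np.array(c["view"]);R=V[:3,:3];K=np.array(c["K"])
    d=np.linalg.inv(K)@np.array([p[0],p[1],1.]);d=R.T@(d*[1,-1,-1])
    return -R.T@V[:3,3],d/np.linalg.norm(d)
def onz(c,p,z):
    o,d=ray(c,p);return o+d*(z-o[2])/d[2]
def tri(c1,p1,c2,p2):
    o1,d1=ray(c1,p1);o2,d2=ray(c2,p2)
    s=np.linalg.lstsq(np.c_[d1,-d2],o2-o1,rcond=None)[0]
    a,b=o1+s[0]*d1,o2+s[1]*d2;return (a+b)/2,np.linalg.norm(a-b)
def big(m):
    return max(cv2.findContours(m.astype(np.uint8),cv2.RETR_EXTERNAL,cv2.CHAIN_APPROX_NONE)[0],key=cv2.contourArea)
def win(m,x0,y0,x1,y1):
    w=np.zeros(m.shape[:2],bool);w[y0:y1,x0:x1]=1;return m&w
def quad(c):
    h=cv2.convexHull(c);L=cv2.arcLength(h,True)
    for e in np.arange(.02,.2,.005):
        q=cv2.approxPolyDP(h,e*L,True)
        if len(q)<=4:break
    return q[:,0].astype(float)
E
python3 - <<'E'
from h import *
S=optics.capture("scene");T=optics.capture("top")
for n,c,w in(("S",S,(140,240,210,300)),("T",T,(425,240,495,300))):
    g=c["color"].astype(int).min(2)
    for th in ((155,170,185) if n=="S" else (112,120,130)):
        k=big(win(g>th,*w));q=quad(k);print(n,th,cv2.contourArea(k),q.tolist(),cv2.minAreaRect(k))
        P=np.array([onz(c,p,.09) for p in q]);print("  w",np.round(P[:,:2],4).tolist(),"mean",P.mean(0)[:2].round(4),"sides",np.linalg.norm(P-np.roll(P,1,0),axis=1).round(4))
for n,c,w in(("S",S,(332,150,460,250)),("T",T,(115,190,245,315))):
    f=c["color"].astype(float);r=f[...,0]/(f[...,2]+1)
    hsv=cv2.cvtColor(c["color"],cv2.COLOR_RGB2HSV)
    for th in (2.3,2.5):
        m=win((r>th)&(f[...,0]>110),*w)
        k=big(m);a=cv2.minAreaRect(k);print(n,"handle",th,cv2.contourArea(k),a)
        P=np.array([onz(c,p,.091) for p in cv2.boxPoints(a)]);print(P.mean(0).round(4),np.linalg.norm(P-np.roll(P,1,0),axis=1).round(4))
    k=big(win((r>1.35),*w));q=quad(k);a=cv2.minAreaRect(k);print(n,"case",q.tolist(),a)
    if n=="T":
        P=np.array([onz(c,p,.072) for p in q]);print(P.round(4).tolist(),P.mean(0),np.linalg.norm(P-np.roll(P,1,0),axis=1).round(4))
E
```

```text
S 155 141.5 [[198.0, 264.0], [164.0, 280.0], [148.0, 261.0], [181.0, 247.0]] ((173.20619201660156, 262.9639587402344), (25.282121658325195, 44.47216796875), 66.03751373291016)
  w [[0.4726, -0.1884], [0.4765, -0.2467], [0.4204, -0.2487], [0.4182, -0.1916]] mean [ 0.4469 -0.2189] sides [0.0545 0.0585 0.0561 0.0571]
S 170 97.5 [[181.0, 247.0], [198.0, 265.0], [165.0, 280.0], [148.0, 261.0]] ((173.21949768066406, 262.9755859375), (24.864120483398438, 44.14079284667969), 65.224853515625)
  w [[0.4182, -0.1916], [0.4748, -0.1895], [0.4774, -0.2455], [0.4204, -0.2487]] mean [ 0.4477 -0.2188] sides [0.0571 0.0567 0.0561 0.057 ]
S 185 72.5 [[198.0, 265.0], [165.0, 280.0], [148.0, 261.0], [190.0, 257.0]] ((173.61123657226562, 268.9179992675781), (20.62097930908203, 49.49034881591797), 84.5596694946289)
  w [[0.4748, -0.1895], [0.4774, -0.2455], [0.4204, -0.2487], [0.4497, -0.191]] mean [ 0.4556 -0.2187] sides [0.0251 0.0561 0.057  0.0648]
T 112 1361.5 [[477.0, 249.0], [480.0, 286.0], [444.0, 288.0], [442.0, 251.0]] ((460.8346252441406, 268.3540954589844), (38.36264419555664, 38.05075454711914
[... 518 characters left out ...]
77.0], [444.0, 280.0], [442.0, 252.0]] ((457.137939453125, 264.6551818847656), (28.40155601501465, 29.89637565612793), 85.2363510131836)
  w [[0.4755, -0.2338], [0.4331, -0.2251], [0.4287, -0.192], [0.4729, -0.1897]] mean [ 0.4525 -0.2101] sides [0.0443 0.0433 0.0334 0.0442]
S handle 2.3 0.0 ((387.5000305175781, 184.49998474121094), (2.8284268379211426, 1.4142134189605713), 45.0)
[0.4721 0.2062 0.091 ] [0.0076 0.0042 0.0077 0.0042]Traceback (most recent call last):
  File "<stdin>", line 13, in <module>
  File "h.py", line 14, in big
    return max(cv2.findContours(m.astype(np.uint8),cv2.RETR_EXTERNAL,cv2.CHAIN_APPROX_NONE)[0],key=cv2.contourArea)
ValueError: max() iterable argument is empty
```

```bash
python3 - <<'E'
from h import *
S=optics.capture("scene");T=optics.capture("top")
print("tub tri",tri(S,(173,263.25),T,(460.8,268.4)))
for p,q in(((181.3,247),(443,288.5)),((148,261),(480,286.5)),((165,280.5),(478,249.5)),((198.5,264.5),(442,251))): print(np.round(tri(S,p,T,q)[0],4))
f=S["color"].astype(float)
for r in range(173,200,2):print(r,[("%d/%.1f"%(f[r,x,0],f[r,x,0]/f[r,x,2])) for x in range(380,416,3)])
for n,c,w,ths in(("S",S,(332,150,460,250),()),("T",T,(115,190,245,315),(2.3,2.5))):
    f=c["color"].astype(float);r=f[...,0]/(f[...,2]+1)
    for th in ths:
        m=win((r>th)&(f[...,0]>110),*w)
        k=big(m);a=cv2.minAreaRect(k);print(n,"handle",th,cv2.contourArea(k),a)
        P=np.array([onz(c,p,.091) for p in cv2.boxPoints(a)]);print(P.mean(0).round(4),np.linalg.norm(P-np.roll(P,1,0),axis=1).round(4))
    k=big(win((r>1.35),*w));q=quad(k);a=cv2.minAreaRect(k);print(n,"case",q.tolist(),a)
    P=np.array([onz(c,p,.072) for p in q]);print(P.round(4).tolist(),P.mean(0),np.linalg.norm(P-np.roll(P,1,0),axis=1).round(4))
E
```

```text
tub tri (array([ 0.44672037, -0.21892483,  0.08878175]), np.float64(0.0002580436084493845))
[ 0.4154 -0.1904  0.0876]
[ 0.418  -0.2485  0.0882]
[ 0.4765 -0.2461  0.0887]
[ 0.4747 -0.1891  0.0908]
173 ['193/1.8', '203/1.8', '190/1.8', '185/1.8', '184/1.8', '186/1.8', '193/1.8', '193/1.8', '191/1.8', '192/1.8', '104/1.6', '169/1.8']
175 ['209/1.8', '207/1.8', '202/1.8', '189/1.8', '184/1.8', '186/1.8', '187/1.8', '195/1.8', '192/1.8', '179/2.0', '197/1.8', '103/1.5']
177 ['200/1.8', '206/1.8', '206/1.8', '202/1.8', '191/1.8', '183/1.8', '183/1.8', '185/2.1', '170/2.2', '173/2.2', '183/1.9', '194/1.8']
179 ['206/1.8', '200/1.8', '208/1.8', '206/1.8', '202/1.8', '181/1.9', '170/2.2', '172/2.2', '174/2.1', '145/2.0', '122/1.7', '196/1.8']
181 ['201/1.8', '204/1.8', '199/1.8', '174/1.9', '173/2.1', '173/2.2', '174/2.2', '163/2.1', '110/1.8', '102/1.7', '131/1.7', '199/1.8']
183 ['193/1.8', '196/1.9', '173/2.1', '170/2.3', '177/2.3', '170/2.2', '113/1.9', '99/1.7', '99/1.7', '96/1.7', '138/1.8', '202/1.8']
185 ['189/1.8', '133/1.8', '173/2.3', '174/2.3', '143/2.1', '103/1.8', '97/1.8', '94/
[... 1234 characters left out ...]
1, 0.1488, 0.072]] [0.48914196 0.21247351 0.072     ] [0.1555 0.1499 0.2139 0.2035]
T handle 2.3 256.0 ((176.9604949951172, 255.7245330810547), (36.142486572265625, 8.60842514038086), 1.8476102352142334)
[0.4715 0.2293 0.091 ] [0.0573 0.0136 0.0573 0.0136]
T handle 2.5 233.0 ((177.0, 255.5), (7.0, 36.0), 90.0)
[0.4719 0.2292 0.091 ] [0.0111 0.0571 0.0111 0.0571]
T case [[136.0, 208.0], [230.0, 213.0], [226.0, 303.0], [133.0, 303.0]] ((181.81362915039062, 256.2430725097656), (96.57514190673828, 97.71784973144531), 0.909380316734314)
[[0.5497, 0.3, 0.072], [0.5398, 0.1476, 0.072], [0.3949, 0.1549, 0.072], [0.3964, 0.3048, 0.072]] [0.47019206 0.22680694 0.072     ] [0.1534 0.1527 0.1451 0.1499]
```

```bash
python3 - <<'E'
from h import *
S=optics.capture("scene");T=optics.capture("top")
f=S["color"].astype(float);m=win((f[...,0]/f[...,2]>1.98)&(f[...,0]>135),375,165,420,195)
k=big(m);a=cv2.minAreaRect(k);print(cv2.contourArea(k),a,quad(k).tolist())
P=np.array([onz(S,p,.091) for p in quad(k)]);print(P.round(4).tolist(),P.mean(0).round(4))
M=cv2.moments(k);cs=(M['m10']/M['m00'],M['m01']/M['m00']);print(cs,tri(S,cs,T,(177,255.6)),tri(S,a[0],T,(177,255.6)))
ps=[(342.2,183.2),(397.6,162.4),(451.8,196.5),(397.6,223.2)];pt=[(133.7,305.2),(136.4,208.2),(227.2,209.3),(224.1,305.6)]
ps=[ps[0],ps[1],ps[2],ps[3]]
for c,q in((S,ps),(T,pt)):
    P=np.array([onz(c,p,.072)[:2] for p in q]);print(P.round(4).tolist(),P.mean(0),np.linalg.norm(P-np.roll(P,1,0),axis=1).round(4))
for i,j in((0,3),(1,0),(2,1),(3,2)):print(tri(S,ps[i],T,pt[j]))
E
```

```text
85.5 ((396.6365661621094, 180.87071228027344), (4.543556213378906, 25.878515243530273), 69.775146484375) [[409.0, 177.0], [389.0, 186.0], [384.0, 184.0], [406.0, 175.0]]
[[0.476, 0.2581, 0.091], [0.4777, 0.205, 0.091], [0.467, 0.2019, 0.091], [0.4672, 0.2583, 0.091]] [0.472  0.2308 0.091 ]
(396.495126705653, 180.84600389863547) (array([0.47177355, 0.22939128, 0.09050293]), np.float64(0.00012002615724026342)) (array([0.47185474, 0.22951565, 0.0904244 ]), np.float64(0.0003819142145609455))
[[0.3955, 0.1575], [0.3987, 0.3007], [0.5536, 0.2995], [0.5573, 0.1573]] [0.47624541 0.22873927] [0.1618 0.1432 0.1549 0.1422]
[[0.3929, 0.3036], [0.5494, 0.2993], [0.5459, 0.1521], [0.3907, 0.1579]] [0.46970309 0.2282568 ] [0.1457 0.1566 0.1473 0.1553]
(array([0.39121084, 0.1594093 , 0.06899221]), np.float64(0.002449900792879325))
(array([0.39292945, 0.30553439, 0.06750404]), np.float64(0.0013211132922533182))
(array([0.55050166, 0.30124327, 0.06936366]), np.float64(0.0027649619631026742))
(array([0.54979148, 0.15723841, 0.06684627]), np.float64(0.011008686874306959))<stdin>:3: RuntimeWarning: divide by zero encountered in divide
<stdin>:3: RuntimeWarning: invalid value encountered in divide
```

```bash
cat >> h.py <<'E'
def go(*t,yaw=None):
    s=status.read_state();R=np.array(s['tcp_rot']);p=np.array(s['position'])
    a=np.degrees(np.arctan2(R[1,1],R[0,1]))
    for q in t:print("d",np.round(R.T@(np.array(q)-p),4))
    print("t",s['time_s'],"pos",p.round(4),"tooly",a.round(2),"rz",None if yaw is None else round(-(90+yaw-a),2),"z",R[:,2].round(4),"f",np.round(s['force'],1),"op",round(s['opening'],3),"gf",round(s['grasp_force'],1))
E
python3 -c "
from h import *
go((.472,.2293,.16),yaw=-1.6)"
```

```text
d [-0.3716 -0.2543  0.0625]
t 0.4 pos [0.2035 0.5908 0.2224] tooly 70.99 rz -17.41 z [-2.e-04 -3.e-04 -1.e+00] f [ 0.6 -0.7  1. ] op 1.004 gf 0.0
```

The manual's scale: turns go in shares of 360 degrees. Converting my numbers, -17.4 degrees / 360 = -0.0483.

Emit:
tcp_steps(deltas=[[-0.05, -0.034, 0, 0, 0, -0.0167, 0.85], [-0.1, -0.068, 0.01, 0, 0, -0.0333, 0.85], [-0.371, -0.254, 0.062, 0, 0, -0.0483, 0.85], [-0.371, -0.254, 0.062, 0, 0, -0.0483, 0.85], [-0.371, -0.254, 0.062, 0, 0, -0.0483, 0.85], [-0.371, -0.254, 0.062, 0, 0, -0.0483, 0.85], [-0.371, -0.254, 0.062, 0, 0, -0.0483, 0.85], [-0.371, -0.254, 0.062, 0, 0, -0.0483, 0.85], [-0.371, -0.254, 0.062, 0, 0, -0.0483, 0.85], [-0.371, -0.254, 0.062, 0, 0, -0.0483, 0.85], [-0.371, -0.254, 0.062, 0, 0, -0.0483, 0.85], [-0.371, -0.254, 0.062, 0, 0, -0.0483, 0.85]])

```text
time_s: 1.6
position: [0.4708, 0.2305, 0.1606]
tcp_rot: [[-1.0, 0.028, -0.001], [0.028, 1.0, 0.0], [0.001, 0.0, -1.0]]
force: [-0.3, -0.4, 0.0]
opening: 0.852
grasp_force: 0.0
```

```bash
python3 - <<'E'
from h import *
for i in range(4):
    c=optics.capture("scene" if i%2==0 else "top");go((.472,.2293,.072),yaw=-1.6)
    cv2.imwrite(f"pics/m{i%2}.png",c["color"][:,:,::-1])
a=cv2.imread("pics/m0.png");b=cv2.imread("pics/m1.png")
cv2.imwrite("pics/v1.png",np.hstack([cv2.resize(a[100:260,320:480],(400,400)),cv2.resize(b[176:336,100:260],(400,400))]))
E
```

```text
d [-0.0015 -0.0016  0.0887]
t 1.65 pos [0.4706 0.2309 0.1607] tooly 88.47 rz 0.07 z [-6.e-04  3.e-04 -1.e+00] f [-0.5 -0.4 -1. ] op 0.853 gf 0.0
d [-0.0016 -0.0018  0.0888]
t 1.7 pos [0.4705 0.2311 0.1608] tooly 88.51 rz 0.11 z [-3.e-04  2.e-04 -1.e+00] f [-0.1 -0.7 -0. ] op 0.849 gf 0.0
d [-0.0015 -0.0019  0.0888]
t 1.75 pos [0.4705 0.2313 0.1608] tooly 88.53 rz 0.13 z [-1.e-04  2.e-04 -1.e+00] f [0.2 0.3 0.2] op 0.845 gf 0.0
d [-0.0014 -0.0019  0.0888]
t 1.8 pos [0.4706 0.2312 0.1608] tooly 88.53 rz 0.13 z [ 0.e+00  2.e-04 -1.e+00] f [-1.   0.6  0.5] op 0.851 gf 0.0
```

View pics/v1.png

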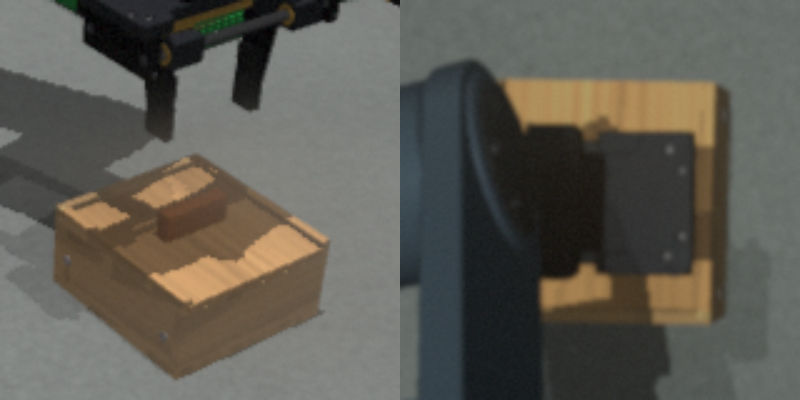

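The view shows the fingers above the case with the handle midway below them, roughly aligned. I'll go down with a 2 mm correction and grip the bar by its ends.

Emit:
tcp_steps(deltas=[[-0.001, -0.002, 0.04, 0, 0, 0, 0.85], [-0.001, -0.002, 0.06, 0, 0, 0, 0.85], [-0.001, -0.002, 0.075, 0, 0, 0, 0.85], [-0.001, -0.002, 0.082, 0, 0, 0, 0.85], [-0.001, -0.002, 0.087, 0, 0, 0, 0.85], [-0.001, -0.002, 0.087, 0, 0, 0, 0.85], [-0.001, -0.002, 0.087, 0, 0, 0, 0.0], [-0.001, -0.002, 0.087, 0, 0, 0, 0.0], [-0.001, -0.002, 0.087, 0, 0, 0, 0.0], [-0.001, -0.002, 0.087, 0, 0, 0, 0.0], [-0.001, -0.002, 0.087, 0, 0, 0, 0.0]])

```text
time_s: 2.9
position: [0.4732, 0.2294, 0.0743]
tcp_rot: [[-1.0, 0.03, 0.002], [0.03, 1.0, 0.003], [-0.002, 0.003, -1.0]]
force: [-1.1, 5.6, -0.4]
opening: 0.684
grasp_force: 30.0
```

```bash
python3 -c "
from h import *
go((.472,.2293,.072),yaw=-1.6)"
```

```text
d [ 0.0012 -0.0002  0.0023]
t 2.9 pos [0.4732 0.2294 0.0743] tooly 88.31 rz -0.09 z [ 0.0022  0.0028 -1.    ] f [-1.1  5.6 -0.4] op 0.684 gf 30.0
```

Emit:
tcp_steps(deltas=[[-0.01, 0, 0, 0, 0, 0, 0], [-0.03, 0, 0, 0, 0, 0, 0], [-0.05, 0, 0, 0, 0, 0, 0], [-0.07, 0, 0, 0, 0, 0, 0], [-0.09, 0, 0, 0, 0, 0, 0], [-0.105, 0, 0, 0, 0, 0, 0], [-0.115, 0, 0, 0, 0, 0, 0], [-0.122, 0, 0, 0, 0, 0, 0], [-0.128, 0, 0, 0, 0, 0, 0], [-0.132, 0, 0, 0, 0, 0, 0], [-0.135, 0, 0, 0, 0, 0, 0], [-0.137, 0, 0, 0, 0, 0, 0], [-0.137, 0, 0, 0, 0, 0, 0]])

```text
time_s: 4.2
position: [0.6074, 0.2259, 0.0742]
tcp_rot: [[-1.0, 0.029, -0.004], [0.029, 1.0, 0.003], [0.004, 0.003, -1.0]]
force: [-4.2, 4.7, 3.8]
opening: 0.686
grasp_force: 30.0
```

```bash
python3 -c "
from h import *
go((.607,.2255,.074))"
```

```text
d [ 0.0003 -0.0004  0.0002]
t 4.2 pos [0.6074 0.2259 0.0742] tooly 88.33 rz None z [-0.0039  0.0028 -1.    ] f [-4.2  4.7  3.8] op 0.686 gf 30.0
```

Emit:
tcp_steps(deltas=[[-0.002, 0, 0, 0, 0, 0, 0], [-0.004, 0, 0, 0, 0, 0, 0], [-0.004, 0, 0, 0, 0, 0, 0]])

```text
time_s: 4.5
position: [0.6074, 0.2259, 0.0742]
tcp_rot: [[-0.999, 0.029, -0.012], [0.029, 1.0, 0.002], [0.012, 0.002, -1.0]]
force: [-11.5, 4.0, 9.4]
opening: 0.683
grasp_force: 30.0
```

The cover is at its stop: the force rises and it doesn't move. I'll relax the push, release and rise.

Emit:
tcp_steps(deltas=[[0.004, 0, 0, 0, 0, 0, 0], [0.0045, 0, 0, 0, 0, 0, 0], [0.0045, 0, 0, 0, 0, 0, 0.85], [0.0045, 0, 0, 0, 0, 0, 0.85], [0.0045, 0, 0, 0, 0, 0, 0.85], [0.0045, 0, -0.03, 0, 0, 0, 0.85], [0.0045, 0, -0.07, 0, 0, 0, 0.85], [0.0045, 0, -0.09, 0, 0, 0, 0.9], [0.0045, 0, -0.09, 0, 0, 0, 0.9], [0.0045, 0, -0.09, 0, 0, 0, 0.9]])

```text
time_s: 5.5
position: [0.609, 0.2236, 0.1635]
tcp_rot: [[-1.0, 0.029, 0.0], [0.029, 1.0, -0.0], [-0.0, -0.0, -1.0]]
force: [-0.4, 0.8, 0.4]
opening: 0.894
grasp_force: 0.0
```

```bash
python3 -c "
from h import *
go((.447,-.219,.16),yaw=2.7)"
```

```text
d [ 0.1493 -0.4471  0.0035]
t 5.5 pos [0.609  0.2236 0.1635] tooly 88.37 rz -4.33 z [ 3.e-04 -2.e-04 -1.e+00] f [-0.4  0.8  0.4] op 0.894 gf 0.0
```

Scaled: -4.3 degrees / 360 = -0.0119.

Emit:
tcp_steps(deltas=[[0.15, -0.447, 0, 0, 0, -0.0119, 0.9], [0.15, -0.447, 0, 0, 0, -0.0119, 0.9], [0.15, -0.447, 0, 0, 0, -0.0119, 0.9], [0.15, -0.447, 0, 0, 0, -0.0119, 0.9], [0.15, -0.447, 0, 0, 0, -0.0119, 0.9], [0.15, -0.447, 0, 0, 0, -0.0119, 0.9], [0.15, -0.447, 0, 0, 0, -0.0119, 0.9], [0.15, -0.447, 0, 0, 0, -0.0119, 0.9], [0.15, -0.447, 0, 0, 0, -0.0119, 0.9], [0.15, -0.447, 0, 0, 0, -0.0119, 0.9], [0.15, -0.447, 0, 0, 0, -0.0119, 0.9], [0.15, -0.447, 0, 0, 0, -0.0119, 0.9], [0.15, -0.447, 0, 0, 0, -0.0119, 0.9], [0.15, -0.447, 0, 0, 0, -0.0119, 0.9]])

```text
time_s: 6.9
position: [0.4465, -0.217, 0.1631]
tcp_rot: [[-0.999, -0.049, -0.001], [-0.049, 0.999, 0.001], [0.001, 0.001, -1.0]]
force: [0.4, 0.7, -0.2]
opening: 0.9
grasp_force: 0.0
```

```bash
python3 - <<'E'
from h import *
for n in("scene","top"):
    c=optics.capture(n);go((.4468,-.2188,.0785),yaw=2.7);cv2.imwrite(f"pics/b_{n}.png",c["color"][:,:,::-1])
a=cv2.imread("pics/b_scene.png");b=cv2.imread("pics/b_top.png")
cv2.imwrite("pics/v2.png",np.vstack([np.hstack([cv2.resize(a[190:310,100:260],(400,300)),cv2.resize(a[100:250,320:520],(400,300))]),np.hstack([cv2.resize(b[120:360,330:530],(400,300)),cv2.resize(b[120:330,80:280],(400,300))])]))
E
```

```text
d [-0.0001 -0.0017  0.0848]
t 6.95 pos [ 0.4466 -0.2172  0.1633] tooly 92.81 rz 0.11 z [-6.e-04  6.e-04 -1.e+00] f [-0.  -0.3 -0.7] op 0.9 gf 0.0
d [-0.     -0.0015  0.0849]
t 7.0 pos [ 0.4467 -0.2174  0.1634] tooly 92.81 rz 0.11 z [-3.e-04  4.e-04 -1.e+00] f [-0.1  0.7 -0.5] op 0.899 gf 0.0
```

View pics/v2.png

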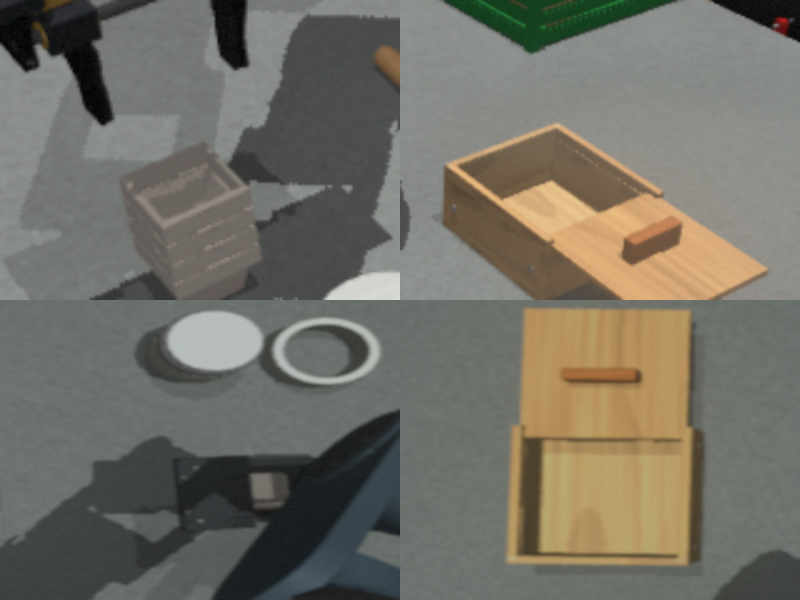

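The cover is fully open, with the case floor visible and clear. The stack stands intact between the fingers. I'll go down so that the tips stay above the second collar.

Emit:
tcp_steps(deltas=[[0, -0.0015, 0.04, 0, 0, 0, 0.9], [0, -0.0015, 0.06, 0, 0, 0, 0.9], [0, -0.0015, 0.075, 0, 0, 0, 0.9], [0, -0.0015, 0.082, 0, 0, 0, 0.8], [0, -0.0015, 0.0845, 0, 0, 0, 0.75], [0, -0.0015, 0.0845, 0, 0, 0, 0.75], [0, -0.0015, 0.0845, 0, 0, 0, 0.75], [0, -0.0015, 0.0845, 0, 0, 0, 0.75]])

```text
time_s: 7.8
position: [0.447, -0.2204, 0.0798]
tcp_rot: [[-0.999, -0.047, 0.001], [-0.047, 0.999, -0.001], [-0.001, -0.001, -1.0]]
force: [0.9, -0.2, 1.7]
opening: 0.749
grasp_force: 0.0
```

```bash
python3 - <<'E'
from h import *
c=optics.capture("scene");go((.4468,-.2188,.0785),yaw=2.7)
cv2.imwrite("pics/v3.png",cv2.resize(c["color"][210:330,110:260,::-1],(750,600)))
E
```

```text
d [0.0001 0.0016 0.0013]
t 7.85 pos [ 0.4469 -0.2204  0.0798] tooly 92.69 rz -0.01 z [ 0.0012 -0.001  -1.    ] f [-0.2  0.2 -0.8] op 0.752 gf 0.0
```

View pics/v3.png

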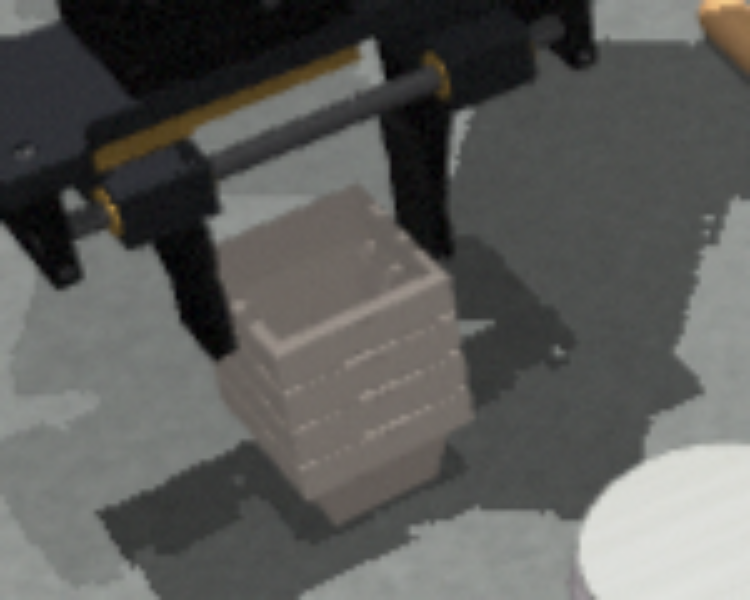

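```bash
python3 - <<'E'
from h import *
c=optics.capture("scene");V=c["view"]
def pr(p):
    q=V[:3,:3]@np.array(p)+V[:3,3];q=c["K"]@(q*[1,-1,-1]);return (q[:2]/q[2]).round(1)
for z in(.0798,.074):
    for y in(-.2204-.0325,-.2204-.042):
        for x in(.4375,.4565):print(z,y,x,pr((x,y,z)),((pr((x,y,z))-[110,210])*5).round())
go((.4468,-.2188,.0785))
E
```

```text
0.0798 -0.2529 0.4375 [151.  272.7] [205. 313.]
0.0798 -0.2529 0.4565 [155.9 279.4] [230. 347.]
0.0798 -0.2624 0.4375 [145.2 275.1] [176. 326.]
0.0798 -0.2624 0.4565 [150.1 281.8] [200. 359.]
0.074 -0.2529 0.4375 [151.7 275.5] [208. 328.]
0.074 -0.2529 0.4565 [156.6 282.2] [233. 361.]
0.074 -0.2624 0.4375 [145.9 277.9] [180. 339.]
0.074 -0.2624 0.4565 [150.8 284.6] [204. 373.]
d [-0.      0.0015  0.0012]
t 7.9 pos [ 0.4468 -0.2203  0.0797] tooly 92.69 rz None z [ 1.e-03 -8.e-04 -1.e+00] f [ 0.4 -0.2  0.3] op 0.75 gf 0.0
```

The tips project to about z = 0.078–0.080, so they meet only the top collar. I'll correct y by 1.5 mm, grip, and start lifting slowly.

Emit:
tcp_steps(deltas=[[0, 0.0015, 0.0005, 0, 0, 0, 0.75], [0, 0.0015, 0.0005, 0, 0, 0, 0.72], [0, 0.0015, 0.0005, 0, 0, 0, 0], [0, 0.0015, 0.0005, 0, 0, 0, 0], [0, 0.0015, 0.0005, 0, 0, 0, 0], [0, 0.0015, 0.0005, 0, 0, 0, 0]])

```text
time_s: 8.5
position: [0.4465, -0.2186, 0.0786]
tcp_rot: [[-0.999, -0.047, 0.0], [-0.047, 0.999, 0.0], [-0.0, 0.0, -1.0]]
force: [0.2, 0.5, 0.6]
opening: 0.684
grasp_force: 30.0
```

```bash
python3 -c "
from h import *
go((.4468,-.2188,.0785))"
```

```text
d [-0.0003 -0.0002  0.0001]
t 8.5 pos [ 0.4465 -0.2186  0.0786] tooly 92.69 rz None z [ 0.  0. -1.] f [0.2 0.5 0.6] op 0.684 gf 30.0
```

Emit:
tcp_steps(deltas=[[0, 0, -0.003, 0, 0, 0, 0], [0, 0, -0.008, 0, 0, 0, 0], [0, 0, -0.015, 0, 0, 0, 0], [0, 0, -0.025, 0, 0, 0, 0], [0, 0, -0.035, 0, 0, 0, 0], [0, 0, -0.045, 0, 0, 0, 0], [0, 0, -0.055, 0, 0, 0, 0], [0, 0, -0.065, 0, 0, 0, 0], [0, 0, -0.065, 0, 0, 0, 0]])

```text
time_s: 9.4
position: [0.4474, -0.2192, 0.1452]
tcp_rot: [[-0.999, -0.047, 0.003], [-0.047, 0.999, -0.002], [-0.003, -0.002, -1.0]]
force: [0.0, 1.0, -0.3]
opening: 0.684
grasp_force: 30.0
```

```bash
python3 - <<'E'
from h import *
c=optics.capture("scene");go((.467,.2293,.145),yaw=-1.6)
cv2.imwrite("pics/v4.png",cv2.resize(c["color"][190:330,100:260,::-1],(640,560)))
E
```

```text
d [-0.0411  0.4468 -0.0011]
t 9.45 pos [ 0.4469 -0.2189  0.1444] tooly 92.69 rz 4.29 z [ 0.0015 -0.0013 -1.    ] f [-0.5  0.4 -0.2] op 0.683 gf 30.0
```

View pics/v4.png

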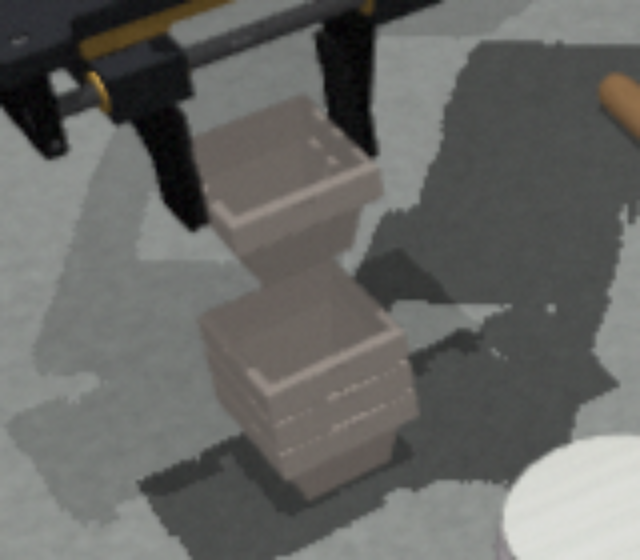

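Only the top tub rose, and the three others stand nested. I'll carry it over to the case.

Scaled: 4.3 degrees / 360 = 0.0119.

Emit:
tcp_steps(deltas=[[0, 0.01, -0.015, 0, 0, 0, 0], [0, 0.04, -0.025, 0, 0, 0, 0], [-0.007, 0.08, -0.025, 0, 0, 0.0028, 0], [-0.011, 0.12, -0.025, 0, 0, 0.0028, 0], [-0.015, 0.16, -0.025, 0, 0, 0.0056, 0], [-0.019, 0.2, -0.025, 0, 0, 0.0056, 0], [-0.023, 0.24, -0.025, 0, 0, 0.0056, 0], [-0.027, 0.28, -0.025, 0, 0, 0.0083, 0], [-0.031, 0.32, -0.025, 0, 0, 0.0083, 0], [-0.035, 0.36, -0.025, 0, 0, 0.0111, 0], [-0.039, 0.4, -0.025, 0, 0, 0.0119, 0], [-0.041, 0.43, -0.025, 0, 0, 0.0119, 0], [-0.042, 0.447, -0.025, 0, 0, 0.0119, 0], [-0.042, 0.447, -0.025, 0, 0, 0.0119, 0], [-0.042, 0.447, -0.025, 0, 0, 0.0119, 0], [-0.042, 0.447, -0.025, 0, 0, 0.0119, 0]])

```text
time_s: 11.05
position: [0.4671, 0.229, 0.1682]
tcp_rot: [[-1.0, 0.029, -0.001], [0.029, 1.0, -0.001], [0.001, -0.001, -1.0]]
force: [0.0, 0.3, 0.6]
opening: 0.682
grasp_force: 30.0
```

```bash
python3 -c "
from h import *
go((.4685,.2293,.0395),yaw=-1.6)
optics.capture('top');go((.4685,.2293,.0395),yaw=-1.6)"
```

```text
d [-0.0015  0.0004  0.1287]
t 11.05 pos [0.4671 0.229  0.1682] tooly 88.35 rz -0.05 z [-1.1e-03 -6.0e-04 -1.0e+00] f [0.  0.3 0.6] op 0.682 gf 30.0
d [-0.0013  0.0005  0.1288]
t 11.1 pos [0.4673 0.2289 0.1683] tooly 88.32 rz -0.08 z [-9.e-04 -5.e-04 -1.e+00] f [-0.5 -0.7 -0.1] op 0.686 gf 30.0
```

Emit:
tcp_steps(deltas=[[-0.001, 0, 0.03, 0, 0, 0, 0], [-0.001, 0, 0.06, 0, 0, 0, 0], [-0.001, 0, 0.085, 0, 0, 0, 0], [-0.001, 0, 0.105, 0, 0, 0, 0], [-0.001, 0, 0.117, 0, 0, 0, 0], [-0.001, 0, 0.124, 0, 0, 0, 0], [-0.001, 0, 0.127, 0, 0, 0, 0], [-0.001, 0, 0.127, 0, 0, 0, 0], [-0.001, 0, 0.127, 0, 0, 0, 0]])

```text
time_s: 12.0
position: [0.469, 0.23, 0.0423]
tcp_rot: [[-1.0, 0.028, 0.001], [0.028, 1.0, 0.0], [-0.001, 0.0, -1.0]]
force: [-0.1, 0.1, -0.0]
opening: 0.689
grasp_force: 30.0
```

Emit:
tcp_steps(deltas=[[0, 0, 0.001, 0, 0, 0, 0], [0, 0, 0.002, 0, 0, 0, 0], [0, 0, 0.002, 0, 0, 0, 0]])

```text
time_s: 12.3
position: [0.4685, 0.23, 0.0398]
tcp_rot: [[-1.0, 0.028, 0.0], [0.028, 1.0, 0.0], [-0.0, 0.0, -1.0]]
force: [0.2, -1.1, -0.1]
opening: 0.688
grasp_force: 30.0
```

Emit:
tcp_steps(deltas=[[0, 0, 0.001, 0, 0, 0, 0], [0, 0, 0.001, 0, 0, 0, 0]])

```text
time_s: 12.5
position: [0.4686, 0.23, 0.0386]
tcp_rot: [[-1.0, 0.028, 0.0], [0.028, 1.0, 0.0], [-0.0, 0.0, -1.0]]
force: [1.3, -0.7, -0.1]
opening: 0.687
grasp_force: 30.0
```

Emit:
tcp_steps(deltas=[[0, 0, 0.001, 0, 0, 0, 0], [0, 0, 0.001, 0, 0, 0, 0]])

```text
time_s: 12.7
position: [0.4686, 0.23, 0.0386]
tcp_rot: [[-1.0, 0.028, 0.001], [0.028, 1.0, 0.0], [-0.001, 0.0, -1.0]]
force: [-1.1, -1.1, 9.0]
opening: 0.684
grasp_force: 30.0
```

Emit:
tcp_steps(deltas=[[0, 0, 0.001, 0, 0, 0, 0], [0, 0, 0.001, 0, 0, 0, 0]])

```text
time_s: 12.9
position: [0.4686, 0.2299, 0.0386]
tcp_rot: [[-1.0, 0.028, 0.001], [0.028, 1.0, 0.0], [-0.001, 0.0, -1.0]]
force: [-3.2, -1.0, 16.1]
opening: 0.691
grasp_force: 30.0
```

The tub touches the floor at the expected height. I'll undo the push, release, and rise.

Emit:
tcp_steps(deltas=[[0, 0, -0.002, 0, 0, 0, 0], [0, 0, -0.002, 0, 0, 0, 0], [0, 0, -0.002, 0, 0, 0, 0.8], [0, 0, -0.002, 0, 0, 0, 0.8], [0, 0, -0.002, 0, 0, 0, 0.8], [0, 0, -0.01, 0, 0, 0, 0.8], [0, 0, -0.03, 0, 0, 0, 0.8], [0, 0, -0.06, 0, 0, 0, 0.85], [0, 0, -0.1, 0, 0, 0, 0.85], [0, 0, -0.12, 0, 0, 0, 0.85], [0, 0, -0.12, 0, 0, 0, 0.85]])

```text
time_s: 14.0
position: [0.4707, 0.2305, 0.1601]
tcp_rot: [[-1.0, 0.028, 0.008], [0.028, 1.0, 0.002], [-0.008, 0.002, -1.0]]
force: [0.4, -0.8, 0.5]
opening: 0.851
grasp_force: 0.0
```

```bash
python3 - <<'E'
from h import *
c=optics.capture("scene");go((.6074,.2259,.13),(.6074,.2259,.0743),yaw=-1.6)
cv2.imwrite("pics/v5.png",cv2.resize(c["color"][60:260,140:500,::-1],(800,444)))
E
```

```text
d [-0.138  -0.0004  0.0289]
d [-0.1377 -0.0005  0.0846]
t 14.05 pos [0.4694 0.2302 0.1583] tooly 88.4 rz -0.0 z [ 0.004  0.001 -1.   ] f [ 0.   0.7 -0.1] op 0.853 gf 0.0
```

View pics/v5.png

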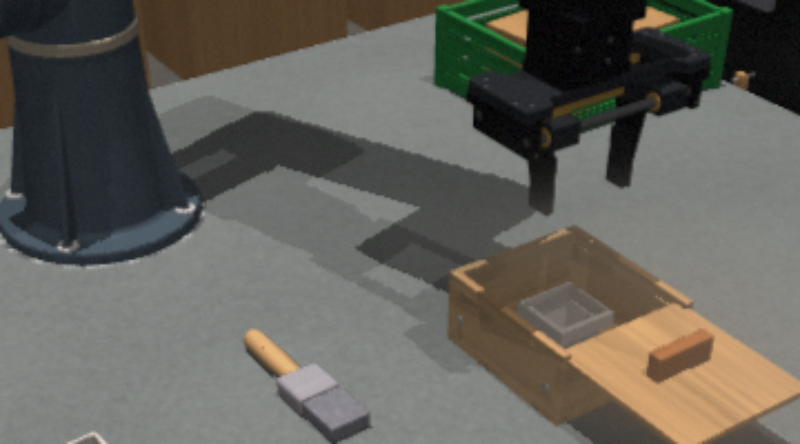

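The tub stands upright on the case floor near its middle, at about (567,315) in this picture. The handle is at (681,355). Next I'll grip the handle.

Emit:
tcp_steps(deltas=[[-0.02, 0, 0, 0, 0, 0, 0.85], [-0.06, 0, 0, 0, 0, 0, 0.85], [-0.1, 0, 0, 0, 0, 0, 0.85], [-0.125, 0, 0, 0, 0, 0, 0.85], [-0.138, 0, 0, 0, 0, 0, 0.85], [-0.138, 0, 0, 0, 0, 0, 0.85], [-0.138, 0, 0, 0, 0, 0, 0.85], [-0.138, 0, 0, 0, 0, 0, 0.85]])

```text
time_s: 14.85
position: [0.6045, 0.226, 0.1556]
tcp_rot: [[-1.0, 0.028, -0.003], [0.028, 1.0, -0.0], [0.003, -0.001, -1.0]]
force: [0.7, 0.3, 0.2]
opening: 0.851
grasp_force: 0.0
```

```bash
python3 -c "
from h import *
go((.6072,.2257,.0743),yaw=-1.6)"
```

```text
d [-0.003  -0.0002  0.0813]
t 14.85 pos [0.6045 0.226  0.1556] tooly 88.41 rz 0.01 z [-3.2e-03 -5.0e-04 -1.0e+00] f [0.7 0.3 0.2] op 0.851 gf 0.0
```

Emit:
tcp_steps(deltas=[[-0.002, 0, 0.04, 0, 0, 0, 0.85], [-0.002, 0, 0.06, 0, 0, 0, 0.85], [-0.002, 0, 0.073, 0, 0, 0, 0.85], [-0.002, 0, 0.079, 0, 0, 0, 0.85], [-0.002, 0, 0.081, 0, 0, 0, 0.85], [-0.002, 0, 0.081, 0, 0, 0, 0], [-0.002, 0, 0.081, 0, 0, 0, 0], [-0.002, 0, 0.081, 0, 0, 0, 0], [-0.002, 0, 0.081, 0, 0, 0, 0], [-0.002, 0, 0.081, 0, 0, 0, 0]])

```text
time_s: 15.85
position: [0.6091, 0.2259, 0.0766]
tcp_rot: [[-1.0, 0.028, 0.002], [0.028, 1.0, 0.0], [-0.002, 0.0, -1.0]]
force: [-0.5, -0.7, 4.1]
opening: 0.687
grasp_force: 30.0
```

Emit:
tcp_steps(deltas=[[0.01, 0, 0, 0, 0, 0, 0], [0.03, 0, 0, 0, 0, 0, 0], [0.05, 0, 0, 0, 0, 0, 0], [0.07, 0, 0, 0, 0, 0, 0], [0.09, 0, 0, 0, 0, 0, 0], [0.105, 0, 0, 0, 0, 0, 0], [0.115, 0, 0, 0, 0, 0, 0], [0.122, 0, 0, 0, 0, 0, 0], [0.128, 0, 0, 0, 0, 0, 0], [0.132, 0, 0, 0, 0, 0, 0], [0.135, 0, 0, 0, 0, 0, 0], [0.137, 0, 0, 0, 0, 0, 0], [0.137, 0, 0, 0, 0, 0, 0]])

```text
time_s: 17.15
position: [0.4741, 0.2295, 0.0766]
tcp_rot: [[-1.0, 0.028, 0.007], [0.028, 1.0, 0.0], [-0.007, 0.0, -1.0]]
force: [4.6, -2.8, 3.3]
opening: 0.687
grasp_force: 30.0
```

Emit:
tcp_steps(deltas=[[0.002, 0, 0, 0, 0, 0, 0], [0.004, 0, 0, 0, 0, 0, 0], [0.004, 0, 0, 0, 0, 0, 0]])

```text
time_s: 17.45
position: [0.4741, 0.2296, 0.0767]
tcp_rot: [[-1.0, 0.027, 0.015], [0.027, 1.0, 0.001], [-0.015, 0.001, -1.0]]
force: [10.0, -4.4, -2.0]
opening: 0.685
grasp_force: 30.0
```

It travelled 135.0 mm and is against the shut stop. I'll release and clear away.

Emit:
tcp_steps(deltas=[[-0.003, 0, 0, 0, 0, 0, 0], [-0.004, 0, 0, 0, 0, 0, 0], [-0.004, 0, 0, 0, 0, 0, 0.85], [-0.004, 0, 0, 0, 0, 0, 0.85], [-0.004, 0, 0, 0, 0, 0, 0.85], [-0.004, 0, -0.03, 0, 0, 0, 0.85], [-0.004, 0, -0.07, 0, 0, 0, 0.85], [-0.004, 0, -0.12, 0, 0, 0, 0.85], [-0.004, 0.05, -0.15, 0, 0, 0, 0.85], [-0.004, 0.1, -0.16, 0, 0, 0, 0.85], [-0.004, 0.15, -0.16, 0, 0, 0, 0.85], [-0.004, 0.2, -0.16, 0, 0, 0, 0.85], [-0.004, 0.2, -0.16, 0, 0, 0, 0.85], [-0.004, 0.2, -0.16, 0, 0, 0, 0.85]])

```text
time_s: 18.85
position: [0.4756, 0.4309, 0.2344]
tcp_rot: [[-1.0, 0.025, -0.002], [0.025, 1.0, -0.001], [0.002, -0.001, -1.0]]
force: [-0.2, -0.2, -0.0]
opening: 0.849
grasp_force: 0.0
```

```bash
python3 - <<'E'
from h import *
S=optics.capture("scene");T=optics.capture("top")
for n,c in(("s",S),("t",T)):cv2.imwrite(f"pics/e_{n}.png",c["color"][:,:,::-1])
cv2.imwrite("pics/v6.png",np.hstack([cv2.resize(S["color"][...,::-1],(400,300)),cv2.resize(T["color"][...,::-1],(400,300))]))
f=T["color"].astype(float);k=big(win((f[...,0]/(f[...,2]+1)>2.3)&(f[...,0]>90),130,200,240,315));a=cv2.minAreaRect(k);print(a,onz(T,a[0],.091));go()
a=cv2.imread('pics/scene0.png').astype(int);b=S["color"][...,::-1].astype(int);a2=cv2.imread('pics/top0.png').astype(int);b2=T["color"][...,::-1].astype(int)
for nm,u,v,w in(("tin/roll/brush S",a,b,(145,200,310,425)),("tin/roll T",a2,b2,(395,120,525,195)),("brush T",a2,b2,(300,255,340,360))):
    d=win(abs(u-v).max(2)>25,*w);print(nm,d.sum(),np.argwhere(d)[:,::-1].min(0) if d.any() else "",np.argwhere(d)[:,::-1].max(0) if d.any() else "")
E
```

```text
((177.0, 256.0), (8.0, 38.0), 90.0) [0.47109969 0.22922884 0.091     ]
t 18.95 pos [0.4761 0.4284 0.2346] tooly 88.4 rz None z [-0.0023 -0.0023 -1.    ] f [-0.5 -0.9 -0.2] op 0.845 gf 0.0
tin/roll/brush S 1095 [147 247] [211 309]
tin/roll T 0  
brush T 0
```

View pics/v6.png

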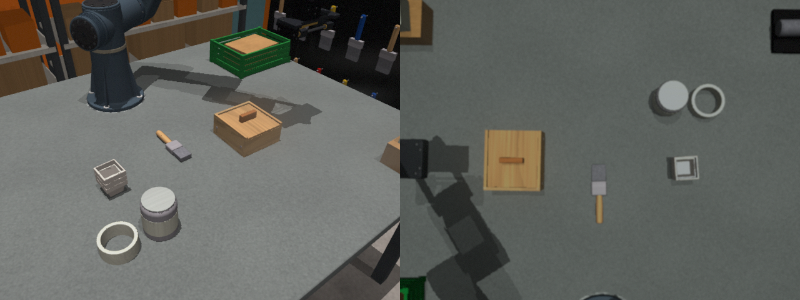

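The cover is shut with its handle at case centre, and the three tubs stand nested. The tin, roll and brush are unchanged, and the arm is clear. I'll hand it in.

```bash
python3 -c "
from rig import bot, optics, status
print(bot.hand_in())"
```

```text
the job is handed in; nothing more can be done
None
```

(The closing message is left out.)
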